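# Lock a bayonet signal lamp into the control box

### The arm

A 6-joint arm with a two-finger parallel gripper is mounted at the origin on the work surface. World frame = base frame: x ahead of the robot, y to its left, z up, the work surface at z = 0. Lengths are in m, angles in rad, forces in N, time in s.
With the tool pointing down it reaches from about 0.375 to 0.925 m from the base axis. Payload 5.7 kg.
Tool frame: the origin (TCP) lies midway between the tips of the shut fingers; the grasp point (between the pads) lies 19 mm behind it; z points along the fingers, x is the direction in which the jaws open and shut, and the axes are right-handed (so a half turn about z gives the same grasp; the last joint's range is limited). The gripper opens to 88 mm and grips with 3 to 60 N. Pads are 20 mm wide; open, the fingers measure 115 mm over their backs; the gripper's body (75 mm by 178 mm) begins 61 mm behind the grasp point.
Start: joints at [1.147, 0.359, 1.51, -0, 1.272, -0.115], TCP at [0.182, 0.572, 0.223] pointing down, gripper open.
Joint ranges: [-2.97, 2.97], [-1.01, 2.36], [0.21, 2.38], [-0.96, 4.11], [0.2, 2.71], [-2.98, 2.98]. Speed limits (rad/s): [2.39, 2.39, 3.14, 3.14, 3.14, 3.14].

### API

Orientations are given as a unit quaternion [x, y, z, w].
In Python, from bench import move_ptp, servo_line, goto_joints, move_gripper, sleep, inverse_kinematics, capture, PlanningError, close_job, spot_in, silhouettes, current_clock, current_joint_pos, current_qvel, current_joint_torque, current_position, current_orientation, current_force, current_torque, current_finger_gap gives the robot as it stands. Calls block until the motion is done:
- move_ptp(position, orientation): joint-space move of the TCP to a pose.
- servo_line(position, orientation=None, rate=0.15, contact_N=None): straight line of the TCP; orientation=None keeps the orientation; rate is the mean speed in m/s. With contact_N (N) it stops when the force on the tool has changed by that much, and returns True; else False.
- goto_joints(angles): joint-space move.
- move_gripper(opening): finger opening in m; the grip force is fixed at half the most; returns when the fingers have stopped.
- sleep(seconds).
- inverse_kinematics(position, orientation): joint angles nearest the present ones, or None.
- capture(name): name is "scene" or "top"; returns a dict with "image" (480x640x3 uint8, blue, green, red), "range_z" (480x640 float32, m along the optical axis (not along the pixel's ray), 0 where there is no reading), "intrinsics" (3x3 intrinsics, pixels), "k1" (the pictures are not rectified: a ray, as slopes to the right and down, at radius r is drawn at 1 + k1 r^2 times it, then the intrinsics apply), "R" (3x3) and "t" (3): a world point X has camera coordinates R X + t. Camera axes: x right, y down, z forward; pixel columns grow to the right and rows downward; lengths in m; the calibration is good to about 2 mm. A picture is of the moment at which its call begins.
A pose or a line that the arm cannot do raises PlanningError and nothing moves.
- close_job(): hands the job in, once; it reports no verdict.
Trained networks look in the newest picture that a camera, given by its name, has taken for a name from the list of things; names that differ only in an ending like _2 or _b are one class to them, and where a whole thing is asked for, a point or a joint stands for the part that bears it (a point fixed in the world has none). Each returns a list of dicts, best first, with "conf" (0 to 1); they miss things now and then, are a little off and sometimes report something else, mostly with a low value. They report only what shows in the picture. A call takes as long as a camera call.
- spot_in(camera, query): "xy" ([column, row] in pixels, amid what is visible of it).
- silhouettes(camera, query): "region" (480x640 bool, what is visible of it) and "xy" ([column, row] in pixels, amid what is visible of it).
Readings, each from a call of its own:
- current_clock(): time.
- current_joint_pos(): joint angles.
- current_qvel(): joint speeds.
- current_joint_torque(): joint torques, N m.
- current_position(): TCP position.
- current_orientation(): TCP orientation.
- current_force(): force on the tool from outside, world axes, zero at the start.
- current_torque(): the same for the moment, N m.
- current_finger_gap(): finger opening in m.
Only numpy, scipy, OpenCV 4.12 (cv2) and the standard library are available. Lean on these libraries where they do the work, as an engineer would, in place of code of your own. Each camera call takes 0.05 s, during which the arm holds its last target.

### The job

Take the signal lamp with the two bayonet lugs out of the black parking block and fit it into the round socket on top of the control box: feel for the notches, push it in gently against the spring, turn it a quarter turn clockwise (seen from above) and let it spring up into its lock, upright. Never force it, leave the plain-footed lamp in its hole and disturb nothing else on the bench.

Things in the scene. Friction and masses are not known exactly. Their poses are not given: they have to be found in the camera images.
- lamp: Signal lamp to fit, 84 mm tall, 0.1 to 0.17 kg, upright in one of the two holes of the parking block (which one varies), its foot 10 mm deep in the hole. Origin at the centre of its underside, z up its axis. Metal foot of 30 mm diameter up to 28 mm height, the lowest 5 mm tapered to 23 mm; round body above. A rib 40 x 6 x 4 mm runs across its flat top along its x, in line with the lugs.
- lamp_lugs (a point): Point on the lamp's axis at the lugs, 12.5 mm above its underside; axes as the lamp. Two square lugs opposite each other, along the lamp's +x and -x, reach 20.5 mm from the axis, are 7 mm wide and lie from 10 to 15 mm above the underside.
- lamp_grip (a point): Point on the lamp's axis 55 mm above its underside: middle of the smooth round body, 44 mm diameter, from 28 to 80 mm height, to be gripped here from any direction.
- control_box: Grey control box, fixed, 170 x 200 x 65 mm, origin under its centre on the bench, x and y along its sides. On its top, 15 mm towards its -x from the centre, stands the round dark-collared socket, 56 mm outer diameter, 37 mm tall.
- socket_mouth (a point): Centre of the socket's mouth at rim level, 102 mm above the bench; axes as the box. Bore 32.4 mm wide with two opposite notches, 9 mm wide, for the lugs. The line through the notches is turned 0.15 to 1.0 rad anticlockwise (from above) from this x axis: not measured, find it by feel or see it from above. Off the notches the lugs stand on the rim, the lamp's underside 10 mm below the rim.
- socket_spring (a point): Point on the socket's axis 14 mm below the rim: top of the spring plunger, which the lamp's underside meets once the lugs are in the notches. It resists with 4 N plus 0.7 N per mm, down to a hard bottom 26 mm below the rim. Contact force between lamp and socket must stay under 40 N (all contacts added).
- socket_lock (a point): Point on the socket's axis 18.5 mm below the rim, where the underside of the locked lamp stays. Pushed 22.5 mm or more below the rim (10 N) the lugs pass under the ledge and the lamp turns clockwise seen from above; 90 to 100 degrees on, just before a stop, the spring lifts it into the locking pockets. It cannot turn the other way. Play of the lugs in the notches 1 mm each side (3 degrees).
- block: Black parking block, fixed, 70 x 170 x 16 mm, origin under its centre, with two holes of 31.5 mm diameter, 10 mm deep, 50 mm either side of its centre along its y.
- plain_lamp: The other lamp in the parking block: plain round foot without lugs, 40 mm diameter black body, white domed top, 73 mm tall, origin under its centre. To be left where it is.
- meter: Hand meter lying on the bench, 75 x 150 x 36 mm, bystander, origin under its centre.
- servo: Small black servo motor with a white horn, 20 x 54 x 45 mm, bystander, origin under its centre.
- gear: White plastic gear, 50 mm diameter, 16 mm high, bystander, origin under its centre.
- driver: Grey-handled screwdriver, 170 mm long, lying on the bench, bystander.

How it is judged:
On the way, in this order (a step that is already met when the one before it is completed fails the run):
1. the lamp is lifted out of the parking block (height (world z) of lamp above 0.03 m), for 0.1 s.
2. the lamp is pushed into the socket against its spring, lugs below the ledge (z of lamp in the frame of socket_mouth below -0.0212 m and horizontal distance between lamp and socket_mouth below 0.004 m), for 0.1 s.
At the end, for the whole second after the job is handed in: The lamp is locked in the socket: held down against the spring with its underside 16.8 to 20.4 mm below the rim, centred within 3 mm, upright within 0.07 rad, let go and at rest (z of lamp in the frame of socket_mouth between -0.0204 and -0.0168 m and horizontal distance between lamp and socket_mouth below 0.003 m and angle between the z axis of lamp and the z axis of socket_mouth, either way round below 0.07 rad and linear speed of lamp below 0.01 m/s and angular speed of lamp below 0.1 rad/s); the robot touches nothing.
It fails at once if the lamp is pressed on the control box or its socket with more than 40 N (all contacts added) (contact force between lamp and control_box above 40 N).
It fails at once if the plain-footed lamp is moved by more than 15 mm (distance of plain_lamp from where it was at the start of the episode above 0.015 m).
It fails at once if the meter, servo, gear or screwdriver is moved by more than 30 mm (distance of any of meter, servo, gear, driver from where it was at the start of the episode above 0.03 m).
It also fails if it takes over 58 s, if anything falls off the work surface, if the arm or the gripper's body presses on something with over 40 N, if the wrist force passes 120 N, or if a joint passes its speed limit or range.

## Working session

There is one attempt and no reset: what is moved stays moved. The work goes in short steps, each a Python script; the robot and the scene stay as the last script left them, time stands still between calls to the robot, and variables do not carry over. Pictures are saved under pics/ and viewed, and the job is handed in when it is done.

```bash
mkdir -p pics; ls; cat > h.py <<'E'
import numpy as np, cv2
from bench import *
def ray(c,uv):
    K=c['intrinsics'];x=(uv[0]-K[0,2])/K[0,0];y=(uv[1]-K[1,2])/K[1,1]
    rd=np.hypot(x,y);r=rd
    for _ in range(20): r=rd/(1+c['k1']*r*r)
    s=r/rd if rd>0 else 1
    return np.array([x*s,y*s,1.])
def world(c,uv,z=None):
    d=ray(c,uv);R=c['R'];t=np.array(c['t'])
    return R.T@(d*z-t)
def at_height(c,uv,h):
    d=c['R'].T@ray(c,uv);o=-c['R'].T@np.array(c['t'])
    return o+d*(h-o[2])/d[2]
def cloud(c):
    K=c['intrinsics'];v,u=np.mgrid[0:480,0:640]
    x=(u-K[0,2])/K[0,0];y=(v-K[1,2])/K[1,1];rd=np.hypot(x,y);r=rd.copy()
    for _ in range(20): r=rd/(1+c['k1']*r*r)
    s=np.where(rd>0,r/np.maximum(rd,1e-9),1)
    P=np.stack([x*s,y*s,np.ones_like(x)],-1)*c['range_z'][...,None]
    return (P-np.array(c['t']))@c['R']
E
python3 - <<'E'
from h import *
for n in ('scene','top'):
    c=capture(n); cv2.imwrite(f'pics/{n}0.png',c['image']); P=cloud(c)
    np.savez(f'{n}0.npz',P=P,**c)
    print(n,c['R'].tolist(),c['t'],c['intrinsics'].tolist(),c['k1'])
    for q in ['lamp','control_box','plain_lamp','block','meter','servo','gear','driver','socket_mouth']:
        try:
            s=silhouettes(n,q)
            for e in s[:2]:
                r=e['region']&(c['range_z']>0); print(q,round(e['conf'],2),np.round(e['xy']),np.round(np.median(P[r],0),3),np.round(P[r].max(0),3),np.round(P[r].min(0),3))
        except Exception as ex: print(q,ex)
print(current_clock())
E
```

```text
pics
scene [[-0.25154168113451797, 0.9678346627861947, -0.004779975057813631], [0.8248185543069237, 0.2117824691681672, -0.5242351936145363], [-0.5063606769122744, -0.13580961402848893, -0.8515601056968182]] [ 0.13060158 -0.46767946  1.17650946] [[439.45800538882344, 0.0, 317.6448650162974], [0.0, 439.45800538882344, 239.0927828620142], [0.0, 0.0, 1.0]] -0.10682161278176346
lamp 0.79 [426. 227.] [0.528 0.212 0.08 ] [0.539 0.248 0.093] [ 0.427  0.193 -0.001]
control_box 0.7 [205. 192.] [ 0.558 -0.221  0.065] [ 0.644 -0.118  0.106] [ 0.43  -0.366  0.001]
plain_lamp 0.96 [371. 233.] [0.562 0.12  0.064] [0.571 0.139 0.081] [0.542 0.1   0.019]
plain_lamp 0.21 [312. 264.] [0.622 0.018 0.008] [0.645 0.043 0.018] [ 0.59  -0.007 -0.002]
block 0.82 [395. 245.] [0.546 0.164 0.016] [0.596 0.258 0.064] [ 0.476  0.075 -0.002]
meter 0.77 [309. 313.] [0.732 0.039 0.037] [0.789 0.119 0.049] [ 0.664 -0.042 -0.004]
meter 0.24 [209. 196.] [ 0.558 -0.222  0.065] [ 0.644 -0.118  0.106] [ 0.383 -0.399 -0.003]
servo 0.67 [322. 190.] [ 0.469 -0.     0.031] [0.486 0.019 0.048] [ 0.441 -0.026 -0.001]
servo 0.4
[... 1447 characters left out ...]
94. 164.] [0.714 0.039 0.036] [0.792 0.124 0.048] [ 0.654 -0.041 -0.003]
meter 0.5 [186. 291.] [0.512 0.21  0.086] [0.541 0.26  0.092] [ 0.491  0.192 -0.002]
servo 0.97 [323. 322.] [ 0.46  -0.001  0.037] [0.48  0.021 0.047] [ 0.438 -0.025  0.027]
servo 0.27 [311. 230.] [0.615 0.017 0.008] [0.64  0.044 0.019] [ 0.591 -0.007 -0.004]
gear 0.64 [312. 226.] [0.614 0.017 0.008] [0.64  0.04  0.019] [ 0.59  -0.007 -0.004]
driver 0.57 [200. 190.] [0.678 0.201 0.022] [0.726 0.289 0.029] [ 0.604  0.156 -0.004]
driver 0.39 [472. 274.] [ 0.526 -0.225  0.065] [ 0.652 -0.117  0.105] [ 0.418 -0.375 -0.003]
socket_mouth 0.56 [470. 274.] [ 0.526 -0.225  0.065] [ 0.639 -0.117  0.105] [ 0.421 -0.352 -0.003]
1.0
```

View pics/scene0.png

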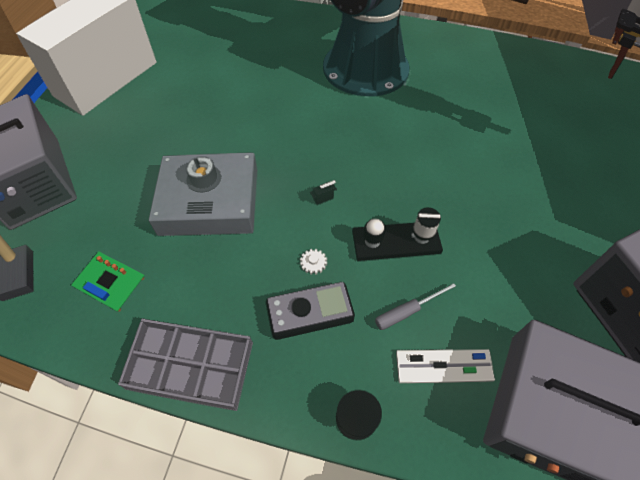

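View pics/top0.png

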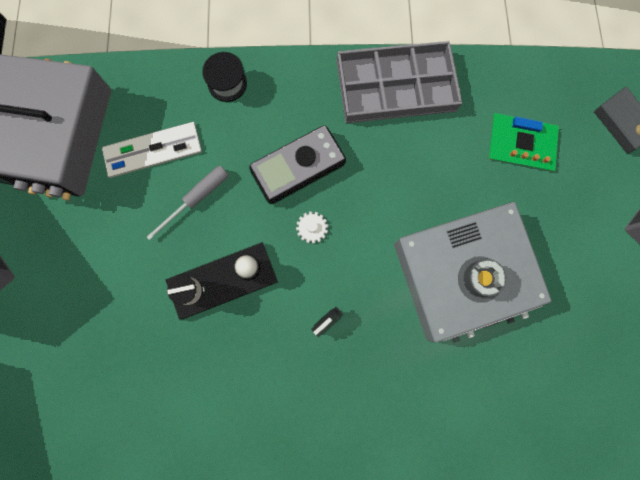

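```bash
python3 - <<'E'
import cv2,numpy as np
a=cv2.imread('pics/top0.png')
x=cv2.resize(a[225:325,410:530],None,fx=5,fy=5,interpolation=cv2.INTER_CUBIC)
y=cv2.resize(a[250:330,145:215],None,fx=6,fy=6,interpolation=cv2.INTER_CUBIC)
x=np.clip(x.astype(float)*1.6,0,255).astype('uint8')
cv2.imwrite('pics/c1.png',x);cv2.imwrite('pics/c2.png',y)
E
```

```text
(no output)
```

View pics/c1.png

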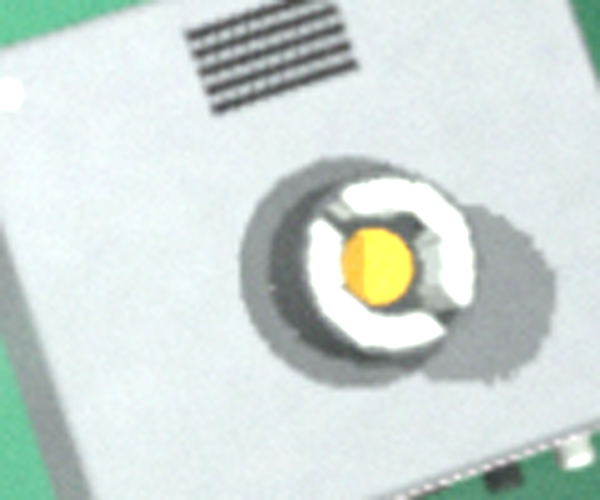

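View pics/c2.png

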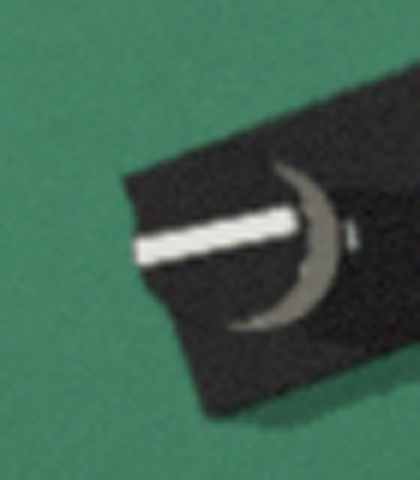

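The top view (c1) shows the socket's white rim near pixel (487,278) with notches at about (477,267) and (500,287). The lamp's white rib runs from about (168,292) to (194,287). Next I'll rectify both areas to world maps.

```bash
cat > rect.py <<'E'
from h import *
def ortho(c,cx,cy,h,half=0.04,n=480):
    # image rows: world x decreasing downwards (x up), cols: y decreasing rightwards
    g=np.linspace(half,-half,n)
    X=cx+g[:,None]+0*g[None,:];Y=cy+g[None,:]+0*g[:,None]
    W=np.stack([X,Y,np.full_like(X,h)],-1)
    p=W@np.array(c['R']).T+c['t'];x=p[...,0]/p[...,2];y=p[...,1]/p[...,2]
    r2=x*x+y*y;f=1+c['k1']*r2;K=c['intrinsics']
    return cv2.remap(c['image'],(x*f*K[0,0]+K[0,2]).astype('f4'),(y*f*K[1,1]+K[1,2]).astype('f4'),cv2.INTER_CUBIC)
E
python3 - <<'E'
from rect import *
for n in('top','scene'):
    c=dict(np.load(f'{n}0.npz'));P=c['P']
    r=(abs(P[...,2]-.102)<.007)&(P[...,1]<-.1)&(P[...,1]>-.4)&(P[...,0]>.4)&(P[...,0]<.65)
    print(n,r.sum(),P[r].mean(0))
    im=c['image'];g=im.min(2)
    w=(g>110)
    r2=w&(abs(P[...,2]-.102)<.012)&(P[...,1]<-.1)&(P[...,1]>-.4)&(P[...,0]>.4)&(P[...,0]<.65)
    print('white',r2.sum(),P[r2].mean(0),[(q.min().round(4),q.max().round(4)) for q in (P[r2][:,0],P[r2][:,1])])
    w2=w&(P[...,2]>.07)&(P[...,1]>.17)&(P[...,1]<.3)&(P[...,0]>.4)&(P[...,0]<.6)
    v,u=np.nonzero(w2); 
    Q=np.array([at_height(c,(a,b),.09)[:2] for a,b in zip(u,v)])
    if len(Q):
        rr=cv2.minAreaRect((Q*1000).astype('f4'));print('rib',len(Q),Q.mean(0),rr)
        d=np.linalg.svd(Q-Q.mean(0))[2][0];print('dir',np.arctan2(d[1],d[0]))
    cv2.imwrite(f'pics/o_{n}.png',np.hstack([ortho(c,.515,-.241,.102,n=400),ortho(c,.505,.212,.09,n=400)]))
E
```

```text
top 693 [ 0.51614551 -0.23863411  0.1010408 ]
white 540 [ 0.51735265 -0.24111091  0.10083176] [(np.float64(0.4918), np.float64(0.5423)), (np.float64(-0.265), np.float64(-0.2135))]
rib 128 [0.51246851 0.21444485] ((512.5133666992188, 214.09060668945312), (7.00840425491333, 40.690574645996094), 10.502273559570312)
dir -1.3903542736519898
scene 365 [ 0.52225708 -0.23834995  0.10135735]
white 238 [ 0.5191959  -0.24205407  0.10177577] [(np.float64(0.4927), np.float64(0.5462)), (np.float64(-0.2657), np.float64(-0.216))]
rib 112 [0.5246516  0.21609264] ((531.0818481445312, 216.1188201904297), (39.30524444580078, 37.857845306396484), 10.74804973602295)
dir 0.19040719430664918
```

```bash
sleep 1; ls pics
```

```text
c1.png
c2.png
o_scene.png
o_top.png
scene0.png
top0.png
```

View pics/o_top.png

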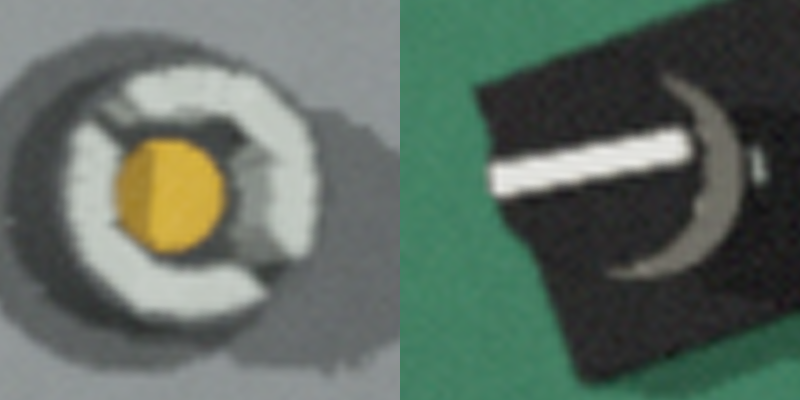

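View pics/o_scene.png

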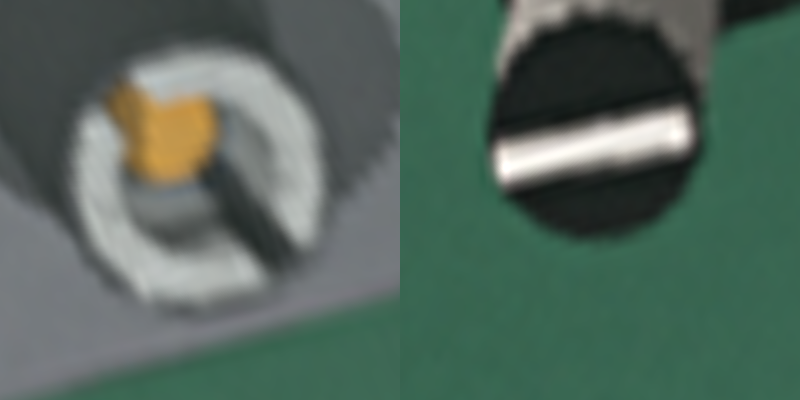

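```bash
python3 - <<'E'
from rect import *
for n,cx,cy in(('top',.5166,-.2393),('scene',.5196,-.241)):
    c=dict(np.load(f'{n}0.npz'));im=ortho(c,cx,cy,.102,half=.03,n=600)
    g=im.min(2).astype('f4')
    # refine centre: outer white boundary by circle fit
    pts=[]
    pol=cv2.warpPolar(g,(300,720),(299.5,299.5),300,cv2.INTER_LINEAR) # angle: clockwise from +col ; 0.5deg rows
    th=[]
    for s in (18.5,19.5,20.5,21.5,22.5,23.5):
        p=pol[:,int(s*10)]; p=cv2.GaussianBlur(p[:,None],(1,5),0)[:,0]
        d=p<110
        # runs
        lab=np.flatnonzero(d); runs=np.split(lab,np.flatnonzero(np.diff(lab)>3)+1)
        print(n,s,[(r[0]/2,r[-1]/2) for r in runs if len(r)>3])
    for a in range(0,720,4):
        p=pol[a];k=np.flatnonzero(p>110)
        k=k[(k>150)&(k<290)]
        if len(k)>20: r=k.max()/10; t=np.deg2rad(a/2); pts.append((r*np.cos(t),r*np.sin(t)))
    (x,y),r=cv2.minEnclosingCircle(np.array(pts,'f4')); A=np.array(pts)
    M=np.c_[2*A,np.ones(len(A))];s=np.linalg.lstsq(M,(A**2).sum(1),rcond=None)[0]
    print('centre world',cx-s[1]/1000,cy-s[0]/1000,'r',np.sqrt(s[2]+s[0]**2+s[1]**2))
def q(yaw): # jaw axis x at world angle yaw, z down
    return np.array([np.cos(yaw/2),np.sin(yaw/2),0,0])
print(current_orientation(),current_position(),current_force())
for yaw in np.arange(-1.6,1.7,.4):
  for m in(0,np.pi):
    a=inverse_kinematics([.5143,.2133,.05],q(yaw+m)); b=inverse_kinematics([.518,-.24,.16],q(yaw+m))
    print(round(yaw+m,2),None if a is None else a[5].round(2) if hasattr(a,'round') else a[5],None if b is None else b[5])
E
```

```text
top 18.5 [(np.float64(38.5), np.float64(54.0)), (np.float64(214.0), np.float64(227.5))]
top 19.5 [(np.float64(34.0), np.float64(53.5)), (np.float64(214.5), np.float64(224.5))]
top 20.5 [(np.float64(35.5), np.float64(53.5)), (np.float64(215.0), np.float64(224.0))]
top 21.5 [(np.float64(35.0), np.float64(53.0)), (np.float64(215.5), np.float64(223.5))]
top 22.5 [(np.float64(35.0), np.float64(53.0)), (np.float64(216.0), np.float64(223.5))]
top 23.5 [(np.float64(34.5), np.float64(52.5)), (np.float64(216.0), np.float64(223.5))]
centre world 0.5174585803756826 -0.24002708870531028 r 26.310958498883018
scene 18.5 [(np.float64(31.0), np.float64(57.0)), (np.float64(210.0), np.float64(236.0))]
scene 19.5 [(np.float64(32.0), np.float64(56.5)), (np.float64(211.5), np.float64(235.5))]
scene 20.5 [(np.float64(33.0), np.float64(56.0)), (np.float64(212.5), np.float64(235.0))]
scene 21.5 [(np.float64(34.0), np.float64(55.5)), (np.float64(213.5), np.float64(234.0))]
scene 22.5 [(np.float64(34.5), np.float64(55.5)), (np.float64(214.0), np.float64(233.5))]
scene 23.5 [(np.float64(35.0), np.float64(56.0)), (np.float64(214.5), np.float64(233.5))]
centre world 0.5190241731436076 -0.24093568615368952 r 25.80058065461631
[ 8.07448690e-01  5.89937802e-01 -3.47946877e-05  3.10444769e-05] [0.1823573  0.57159534 0.22260721] [0.11395745 1.08058155 0.63660179]
-1.6 1.87 1.0451420875926383
1.54 -1.27 -2.096450565997155
-1.2 1.47 0.6451420875926388
1.94 -1.67 -2.4964505659971548
-0.8 1.07 0.2451420875926389
2.34 -2.07 -2.8964505659971542
-0.4 0.67 -0.15485791240736146
2.74 -2.47 None
-0.0 0.27 -0.5548579124073614
3.14 -2.87 2.5867347411824326
0.4 -0.13 -0.9548579124073608
3.54 None 2.1867347411824323
0.8 -0.53 -1.354857912407361
3.94 2.61 1.786734741182432
1.2 -0.93 -1.7548579124073607
4.34 2.21 1.3867347411824325
1.6 -1.33 -2.1548579124073606
4.74 1.81 0.9867347411824321
```

The notch line sits at about 0.80 rad (mod π). The scene view shows both notches fully and agrees with the top view. The socket is at about (0.518, -0.2405), and the lamp at about (0.514, 0.213) with its rib at 1.757 rad. Next I'll grasp the lamp.

```bash
cat >> h.py <<'E'
def q(yaw): return np.array([np.cos(yaw/2),np.sin(yaw/2),0,0])
def st(m=''): print(m,'t',round(current_clock(),2),'p',np.round(current_position(),4),'F',np.round(current_force(),2),'T',np.round(current_torque(),2),'gap',round(float(current_finger_gap()),4))
E
python3 - <<'E'
from h import *
Y=0.5;x,y=.5143,.2133
move_ptp([x,y,.17],q(Y)); st('above')
print(servo_line([x,y,.044],rate=.12,contact_N=6)); st('down')
move_gripper(.050); st('near')
c=capture('scene');cv2.imwrite('pics/g1.png',c['image'][150:300,320:520].repeat(3,0).repeat(3,1))
E
```

```text
above t 2.79 p [0.514  0.2142 0.1702] F [-0.49  0.34 -0.68] T [-0.05  0.04  0.01] gap 0.0878
False
down t 3.99 p [0.5149 0.2135 0.0446] F [ 0.   -0.27  1.03] T [-0.08  0.02 -0.03] gap 0.0876
near t 4.74 p [0.5143 0.2133 0.044 ] F [ 0.15 -0.15  0.18] T [-0.04  0.04 -0.03] gap 0.0498
```

View pics/g1.png

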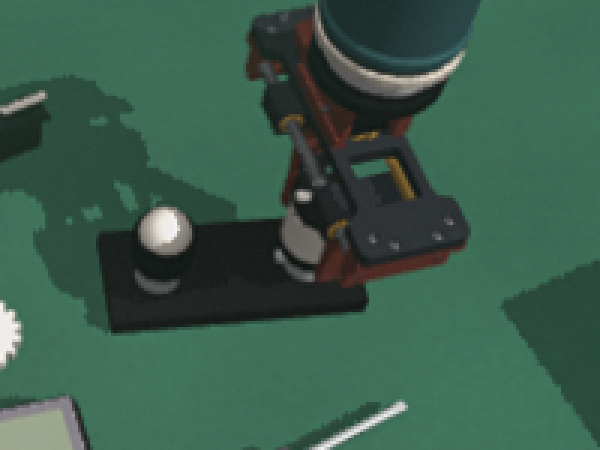

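The fingers straddle the lamp near crop pixel (310,235), and the plain lamp is clear of them. I'll close once to centre on it, using the lateral force as the cue.

```bash
python3 - <<'E'
from h import *
move_gripper(.0); sleep(.2); st('grip1')
f=np.array(current_force())
j=np.array([np.cos(.5),np.sin(.5)]); print('along jaw',f[:2]@j)
E
```

```text
grip1 t 5.27 p [0.5142 0.2133 0.0439] F [ 0.2  -0.38 -0.98] T [-0.06  0.01  0.01] gap 0.0435
along jaw -0.004844830536067584
```

```bash
python3 - <<'E'
from h import *
p=[.5143,.2133,.044]
move_gripper(.07); move_ptp(p,q(.5+np.pi/2)); st('rot'); move_gripper(0.); sleep(.2); st('grip2')
f=np.array(current_force())
j=np.array([-np.sin(.5),np.cos(.5)]); print('along jaw',f[:2]@j)
move_gripper(.07); move_ptp(p,q(.5)); move_gripper(0.); sleep(.2); st('grip3')
servo_line([p[0],p[1],.15],rate=.1); sleep(.2); st('lift')
for n in('scene','top'):
    c=capture(n);cv2.imwrite(f'pics/lift_{n}.png',c['image'])
E
```

```text
rot t 7.28 p [0.5143 0.2133 0.044 ] F [0.15 0.34 0.28] T [ 0.1   0.06 -0.02] gap 0.07
grip2 t 8.0 p [0.5143 0.2133 0.044 ] F [-0.64  0.05 -0.11] T [0.05 0.05 0.05] gap 0.0438
along jaw 0.3528314810400337
grip3 t 10.73 p [0.5143 0.2133 0.044 ] F [-0.09  0.04 -0.7 ] T [-0.04 -0.04  0.04] gap 0.0438
lift t 12.14 p [0.5139 0.2132 0.1494] F [ 0.14 -0.03 -1.37] T [-0.1   0.07  0.04] gap 0.0434
```

View pics/lift_scene.png

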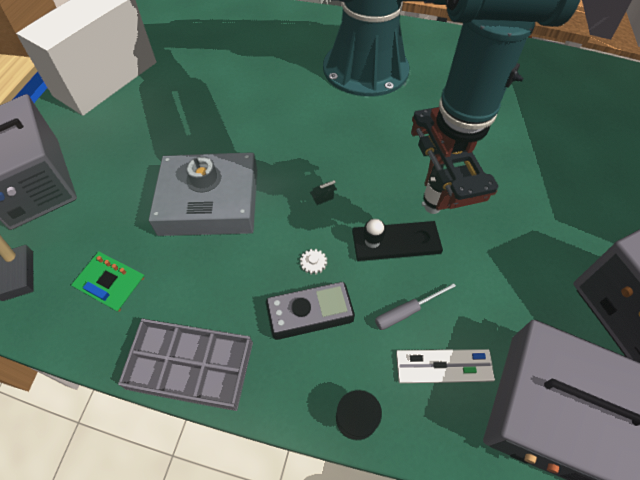

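Lamp lifted at about (432,195), and the plain lamp is undisturbed at (375,230). Moving over the socket.

```bash
python3 - <<'E'
from h import *
x,y=.5182,-.2405;Y=-.457
servo_line([.5143,.2133,.19],rate=.15)
move_ptp([x,y,.19],q(Y)); st('over')
servo_line([x,y,.146],rate=.08); sleep(.15); st('.146')
print(current_joint_pos().round(2) if hasattr(current_joint_pos(),'round') else current_joint_pos())
for n in('scene','top'):
    c=capture(n);cv2.imwrite(f'pics/ov_{n}.png',cv2.resize(c['image'][110:230,130:290] if n=='scene' else c['image'][190:340,390:590],None,fx=4,fy=4))
print(servo_line([x,y,.125],rate=.012,contact_N=3.5)); st('touch'); sleep(.2); st()
E
```

```text
over t 14.32 p [ 0.5184 -0.2395  0.1898] F [ 0.08  0.24 -1.21] T [-0.08  0.05  0.  ] gap 0.0437
.146 t 15.18 p [ 0.5187 -0.2408  0.1466] F [-0.4   0.39 -0.42] T [-0.09  0.09  0.05] gap 0.0434
[-0.56  0.4   1.66  0.    1.08 -0.1 ]
True
touch t 16.85 p [ 0.5182 -0.2405  0.1255] F [0.82 0.54 2.13] T [-0.08 -0.05 -0.01] gap 0.0436
 t 17.05 p [ 0.5182 -0.2405  0.1253] F [ 1.74 -1.78  3.45] T [-0.25 -0.21 -0.01] gap 0.0434
```

View pics/ov_scene.png

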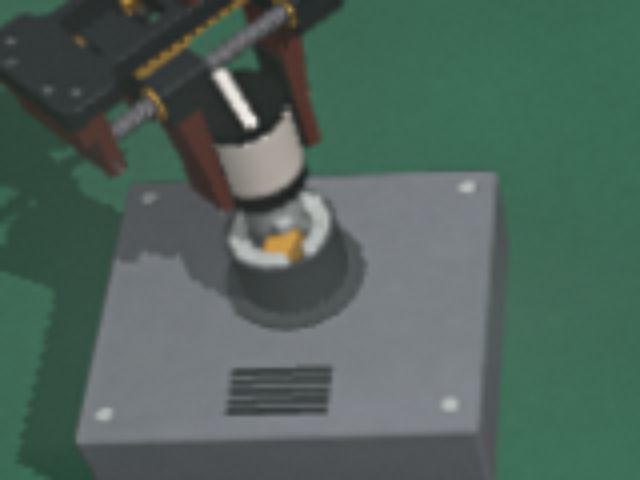

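The lamp went straight past rim level to TCP z = 0.1255, which is plunger height, so the lugs are in the notches. I'll relieve the small side load and push against the spring.

```bash
python3 - <<'E'
from h import *
x,y=.5185,-.2408
for z in (.1235,.1205,.118,.1165):
    r=servo_line([x,y,z],rate=.01,contact_N=9); sleep(.1); st(f'{z} {r}')
    f=np.array(current_force())
    if r or f[2]>16 or np.hypot(f[0],f[1])>8: break
E
```

```text
0.1235 False t 17.49 p [ 0.5183 -0.2406  0.1234] F [-1.2   0.5   4.93] T [ 0.12  0.13 -0.01] gap 0.0438
0.1205 False t 18.04 p [ 0.5183 -0.2406  0.1206] F [-1.4   1.26  6.24] T [0.22 0.31 0.01] gap 0.0434
0.118 False t 18.54 p [ 0.5183 -0.2406  0.1182] F [-0.79  1.33  8.97] T [0.23 0.37 0.  ] gap 0.0439
0.1165 False t 18.94 p [ 0.5183 -0.2406  0.1169] F [-1.49  1.    8.85] T [0.22 0.39 0.03] gap 0.0436
```

Spring force matches the expected depth of about 23 mm. I'll go 1 mm deeper, then turn in small steps while watching the torque.

```bash
python3 - <<'E'
from h import *
x,y=.51835,-.24065;Y=-.457
servo_line([x,y,.1153],rate=.01,contact_N=9); sleep(.1); st('deep')
for d in list(range(6,91,7)):
    servo_line([x,y,.1153],q(Y-np.deg2rad(d)),rate=.05); sleep(.05); st(d)
    f=np.array(current_force());t=np.array(current_torque())
    if abs(t[2])>.5 or np.linalg.norm(f)>22: print('stop');break
print(current_joint_pos())
E
```

```text
deep t 19.32 p [ 0.5183 -0.2406  0.1158] F [-2.24  2.38 10.14] T [ 0.26  0.45 -0.05] gap 0.0438
6 t 19.62 p [ 0.5186 -0.2408  0.1159] F [-1.45  0.94  8.74] T [ 0.19  0.31 -0.08] gap 0.0435
13 t 19.95 p [ 0.5189 -0.2411  0.116 ] F [-1.01  1.22  9.55] T [ 0.09  0.27 -0.02] gap 0.0437
20 t 20.27 p [ 0.519  -0.2412  0.1161] F [-0.55 -0.27  8.83] T [ 0.03  0.29 -0.05] gap 0.0438
27 t 20.6 p [ 0.5191 -0.2413  0.1161] F [-0.77  0.57  9.82] T [-0.04  0.22 -0.07] gap 0.0434
34 t 20.93 p [ 0.5192 -0.2414  0.1162] F [-0.91 -0.16  9.17] T [-0.06  0.21 -0.06] gap 0.0438
41 t 21.25 p [ 0.5192 -0.2415  0.1162] F [-0.16  0.88  9.95] T [-0.03  0.23 -0.03] gap 0.0436
48 t 21.57 p [ 0.5193 -0.2415  0.1162] F [ 0.12 -0.21  9.  ] T [-0.06  0.24 -0.04] gap 0.0436
55 t 21.9 p [ 0.5193 -0.2415  0.1162] F [-0.3  -0.05  9.7 ] T [-0.08  0.29 -0.04] gap 0.0437
62 t 22.23 p [ 0.5192 -0.2415  0.1162] F [ 0.48 -0.28  8.75] T [-0.08  0.24 -0.06] gap 0.0435
69 t 22.55 p [ 0.5193 -0.2415  0.1162] F [-0.31 -0.81  9.94] T [-0.06  0.26 -0.04] gap 0.0436
76 t 22.88 p [ 0.5192 -0.2415  0.1162] F [-0.32 -0.96  9.32] T [ 0.    0.31 -0.08] gap 0.0436
83 t 23.2 p [ 0.5192 -0.2414  0.1162] F [-0.48 -0.92 10.28] T [-0.05  0.24 -0.03] gap 0.0437
90 t 23.52 p [ 0.5192 -0.2415  0.1162] F [-0.1   0.43  9.81] T [-0.02  0.26  0.02] gap 0.0435
[-5.55673251e-01  4.34925553e-01  1.68878014e+00 -4.39224090e-04
  1.01550006e+00  1.47245506e+00]
```

```bash
python3 - <<'E'
from h import *
x,y=.5188,-.2412;Y=-.457
for d in (92,94,96,98,100,102):
    servo_line([x,y,.1153],q(Y-np.deg2rad(d)),rate=.05); sleep(.1); st(d)
    t=np.mean([current_torque()[2] for _ in range(4)])
    if abs(t)>.15: print('stop felt',t);break
c=capture('scene');cv2.imwrite('pics/turn.png',cv2.resize(c['image'][110:230,130:290],None,fx=4,fy=4))
c=capture('top');cv2.imwrite('pics/turnt.png',cv2.resize(c['image'][190:340,390:590],None,fx=4,fy=4))
E
```

```text
92 t 23.88 p [ 0.5192 -0.2416  0.116 ] F [-1.13  0.24 10.28] T [ 0.15  0.33 -0.06] gap 0.0438
94 t 24.23 p [ 0.5192 -0.2415  0.116 ] F [-0.86  0.82  9.71] T [ 0.11  0.38 -0.06] gap 0.0436
96 t 24.57 p [ 0.5192 -0.2415  0.116 ] F [-0.65  1.38  9.87] T [0.18 0.34 0.01] gap 0.0433
98 t 24.93 p [ 0.5192 -0.2416  0.116 ] F [-1.3   1.18  9.72] T [0.17 0.37 0.02] gap 0.0437
100 t 25.27 p [ 0.5191 -0.2416  0.116 ] F [-1.45 -0.09  9.95] T [ 0.11  0.49 -0.02] gap 0.0436
102 t 25.62 p [ 0.519  -0.2417  0.116 ] F [-1.15 -0.29  9.58] T [0.03 0.55 0.31] gap 0.0434
stop felt 0.31408169694916527
```

View pics/turn.png

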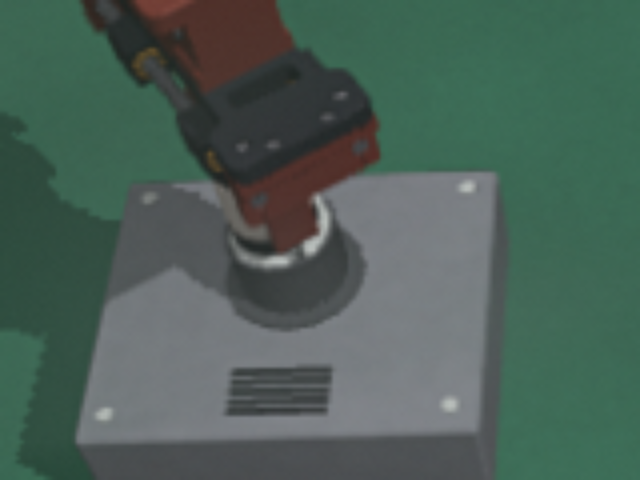

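I felt the stop at about 101° (0.31 Nm), with the lamp low in the socket. I'll back off a few degrees, then let the spring lift it into the pocket.

```bash
python3 - <<'E'
from h import *
x,y=.5189,-.2414;Y=-.457-np.deg2rad(97)
servo_line([x,y,.1153],q(Y),rate=.05); sleep(.1); st('97')
for z in (.117,.1185,.12,.121,.122,.123,.124):
    servo_line([x,y,z],q(Y),rate=.015); sleep(.12)
    f=np.mean([current_force() for _ in range(4)],0); st(z)
    if f[2]<-3.5: print('lock felt');break
E
```

```text
97 t 26.07 p [ 0.5191 -0.2418  0.116 ] F [-1.18  0.05  9.3 ] T [0.08 0.47 0.06] gap 0.0438
0.117 t 26.46 p [ 0.5191 -0.2418  0.1176] F [-1.32  0.34  9.27] T [0.12 0.42 0.08] gap 0.0438
0.1185 t 26.82 p [ 0.5191 -0.2417  0.119 ] F [-1.1   0.49  8.39] T [0.09 0.38 0.05] gap 0.0439
0.12 t 27.19 p [ 0.519  -0.2417  0.1204] F [-1.15  0.65  7.67] T [0.07 0.36 0.06] gap 0.0439
0.121 t 27.56 p [ 0.519  -0.2417  0.1213] F [-0.45  0.21  6.46] T [0.03 0.25 0.03] gap 0.0433
0.122 t 27.93 p [ 0.5189 -0.2417  0.1216] F [ 2.21 -2.34 -3.79] T [-0.45 -0.16  0.01] gap 0.044
lock felt
```

The upward motion was blocked at TCP z = 0.1216, against 0.1215 expected for the lock. Releasing now.

```bash
python3 - <<'E'
from h import *
Y=-.457-np.deg2rad(97)
servo_line([.5189,-.2415,.1213],q(Y),rate=.02); sleep(.15); st('relax')
move_gripper(.075); st('open'); sleep(.1)
servo_line([.5189,-.2415,.25],q(Y),rate=.12); st('up')
move_ptp([.40,.05,.28],q(-.8)); st('away')
for n,b in(('scene',(90,250,110,310)),('top',(190,340,390,590))):
    c=capture(n);P=cloud(c);cv2.imwrite(f'pics/end_{n}.png',cv2.resize(c['image'][b[0]:b[1],b[2]:b[3]],None,fx=4,fy=4))
    cv2.imwrite(f'pics/endfull_{n}.png',c['image'])
    r=(P[...,2]>.13)&(P[...,2]<.19)&(np.hypot(P[...,0]-.518,P[...,1]+.2405)<.04)
    g=c['image'].min(2); w=r&(g>110)&(P[...,2]>.155)
    print(n,r.sum(),'median top z',np.median(P[r&(P[...,2]>.155)],0),'max',P[r].max(0))
    v,u=np.nonzero(w)
    if len(u):
        Q=np.array([at_height(c,(a,b),.1675)[:2] for a,b in zip(u,v)]);d=np.linalg.svd(Q-Q.mean(0))[2][0];print('rib',len(u),Q.mean(0),np.arctan2(d[1],d[0]),'median z',np.median(P[w][:,2]))
    for o in('plain_lamp','gear','servo','meter','driver'):
        s=silhouettes(n,o)[:1]
        for e in s: rr=e['region']&(c['range_z']>0);print(o,np.round(e['xy']),np.round(np.median(P[rr],0),3))
E
```

```text
relax t 28.32 p [ 0.519  -0.2417  0.1215] F [ 0.64 -2.14  0.83] T [-0.41  0.02  0.03] gap 0.0438
open t 29.0 p [ 0.5189 -0.2415  0.1213] F [-0.12 -0.52 -0.53] T [0.06 0.14 0.02] gap 0.0752
up t 30.32 p [ 0.5184 -0.2412  0.2491] F [-0.79 -0.59  0.18] T [0.01 0.14 0.01] gap 0.0752
away t 31.52 p [0.4007 0.0495 0.28  ] F [ 0.05 -0.13 -0.29] T [-0.09  0.12 -0.02] gap 0.0749
scene 598 median top z [ 0.52505179 -0.23831149  0.16392487] max [ 0.54417411 -0.21830709  0.17010601]
rib 105 [ 0.52709475 -0.23446251] -2.0890255114653167 median z 0.16666221312909948
plain_lamp [372. 233.] [0.562 0.119 0.065]
gear [313. 261.] [0.622 0.018 0.008]
servo [321. 193.] [ 0.469 -0.001  0.031]
meter [309. 311.] [0.731 0.039 0.037]
driver [398. 314.] [0.69  0.197 0.023]
top 1039 median top z [ 0.51728706 -0.23914244  0.16335518] max [ 0.53956881 -0.21822449  0.16999637]
rib 181 [ 0.51775167 -0.23718597] 2.0661458362468674 median z 0.16647105756283126
plain_lamp [245. 263.] [0.546 0.119 0.07 ]
gear [311. 230.] [0.615 0.018 0.008]
meter [295. 162.] [0.715 0.039 0.036]
driver [202. 189.] [0.678 0.2   0.022]
```

View pics/end_scene.png

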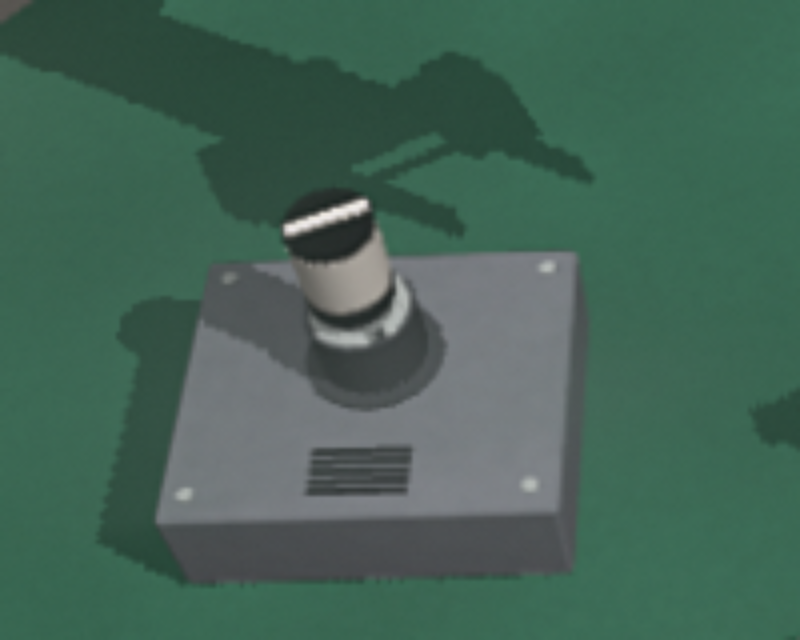

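View pics/end_top.png

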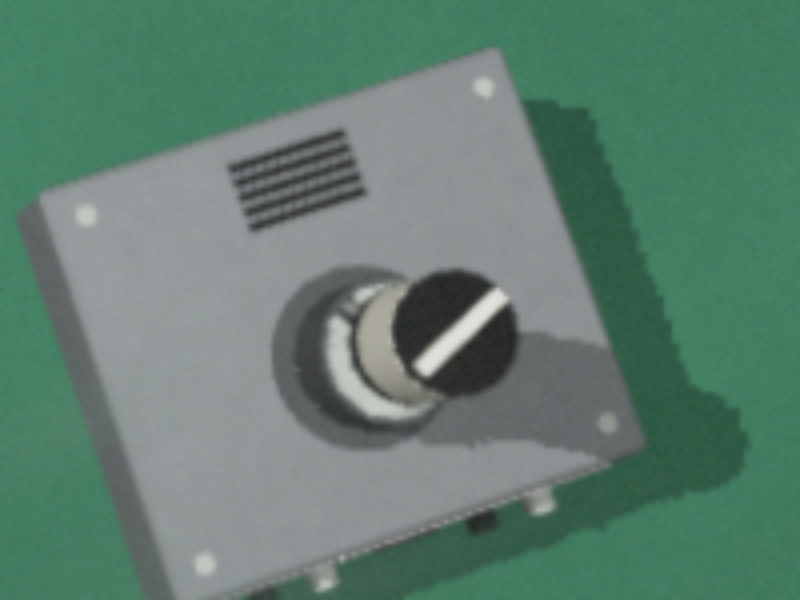

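Both pictures show the lamp in the socket with its rib at about 2.28 rad (2.25 expected). Its flat top is at z ≈ 0.1635, which is what locked should give. One quick check of tilt before handing in.

```bash
python3 - <<'E'
from rect import *
for n,cx,cy in(('top',.5175,-.2400),('scene',.519,-.241)):
    c=capture(n); P=cloud(c)
    r=(P[...,2]>.16)&(P[...,2]<.1665)&(np.hypot(P[...,0]-cx,P[...,1]-cy)<.035)&(c['image'].max(2)<70)
    A=np.c_[P[r][:,:2],np.ones(r.sum())];s=np.linalg.lstsq(A,P[r][:,2],rcond=None)[0];print(n,r.sum(),'tilt',s[:2])
    im=ortho(c,cx,cy,.1635,half=.035,n=350)
    v,u=np.nonzero(r);Q=np.array([at_height(c,(a,b),.1635)[:2] for a,b in zip(u,v)])
    (m,rad)=cv2.minEnclosingCircle((Q*1000).astype('f4'));print('disc centre',m,rad,'rim',cx,cy)
    cv2.imwrite(f'pics/d_{n}.png',im)
E
python3 -c "
import cv2,numpy as np
cv2.imwrite('pics/d.png',np.hstack([cv2.imread('pics/d_top.png'),cv2.imread('pics/d_scene.png')]))"
```

```text
top 561 tilt [ 0.00840629 -0.00072237]
disc centre (517.9025268554688, -239.81451416015625) 21.84276580810547 rim 0.5175 -0.24
scene 237 tilt [-0.01046708 -0.01190206]
disc centre (522.250732421875, -241.53399658203125) 23.726449966430664 rim 0.519 -0.241
```

View pics/d.png

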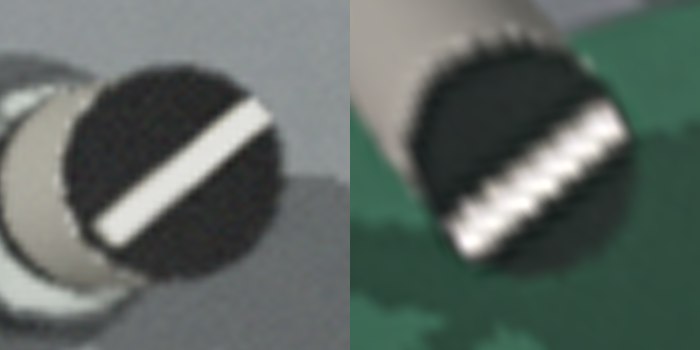

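The rectified top disc is centred over the rim in the top view, within 0.5 mm, and fitted tilts are about 0.01–0.02 rad. The lamp is upright and locked, so I'm handing in.

```bash
python3 - <<'E'
from h import *
st(); close_job()
E
```

```text
t 32.23 p [0.4  0.05 0.28] F [-0.29  0.48 -0.33] T [-0.04  0.15  0.02] gap 0.0751
the job is handed in; nothing more can be done
```

The lugged lamp is locked in the socket, upright and released. I handed the job in at 32.2 s of the 58 s allowed; no verdict is reported.

**What I did**
- **Lift:** I gripped the lamp in the parking block, centred on it from two directions, and lifted it out.
- **Notches:** I lined the rib up with the notch line seen in the camera images, at about 0.80 rad. The lugs dropped straight into the notches, with no searching needed.
- **Push and turn:** I pushed the lamp to about 24 mm below the rim with roughly 10 N. I turned it clockwise until I felt the stop at about 101° (0.31 Nm), then backed off to 97°.
- **Lock:** As the spring lifted the lamp, upward motion was blocked at TCP height 0.1216 m, against 0.1215 m expected for the lock. I then let go and moved the arm away.

**Last checks**
- **Height:** The flat top is at z ≈ 0.1635 m, exactly the locked height.
- **Position:** The top disc is centred over the rim within 0.5 mm in the top view. The scene view put it about 3 mm off; I trusted the top view, because the scene fit was poorer (its circle came out nearly 2 mm too large).
- **Tilt:** The fitted tilt is 0.01–0.02 rad, against the 0.07 rad limit.
- **Bench:** The plain lamp, meter and gear read within about 1 mm of their first positions in both views. The driver read within 1 mm from the top, with a 6 mm scatter in the scene view. The servo was only found in the scene view, unmoved there within 1 mm.

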